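# Close a row of component boxes with one stroke of the fingertips

## Task

The lids of the five small component boxes clipped together in a row all stand open. Run your fingertips along the row in one light, unbroken stroke, staying down on the row, from the end where the hinge of the first lid is to the other end, so that the lids fold over one after another and all five end up shut. Leave the single large box open, and do not shove or lift the row or disturb the other things on the bench.

Things in the scene. Friction and masses are not known exactly. Their poses are not given: they have to be found in the camera images.
- boxrow: Row of five small black plastic boxes on a bright steel base strip (60 x 242 x 3 mm), about 0.6 kg, loose on the bench. Origin: centre of the strip's underside; z up, y along the row from lid1 to lid5. Boxes 50 (x) x 40 (y) x 24 mm, centres at y = -92, -46, 0, 46, 92 mm, rims 27 mm above the bench. The pale grey lids hinge on the -y rims, so all fold towards +y to shut.
- row_start (a point): Point at the hinge edge of lid1, middle of the row's width, level with the upper face of a shut lid (row frame: x 0, y -111.5, z 29.5 mm). The stroke starts outside the row, on its -y side. Each lid is 48 (x) x 38 (y) x 2.5 mm, hinged along x at 19.5 mm to -y of its box's centre, 27 mm above the bench; upright it reaches 65 mm above the bench.
- row_end (a point): Point at the free edge of lid5, middle of the row's width, level with the upper face of a shut lid (row frame: x 0, y +110.5, z 29.5 mm). The shut lids all lie level at this height.
- lid1 (a joint): Angle of the lid of box 1 counted from the hinge end (-y) of the row, rad: 0 = shut and level, 1.57 = standing upright (stop at 1.6). It starts at 0.6 to 1.5. The hinge is stiff (8 N mm of friction): the lid stays at any angle where it is left and does not fall shut by itself.
- lid2 (a joint): Angle of the lid of box 2 counted from the hinge end (-y) of the row, rad: 0 = shut and level, 1.57 = standing upright (stop at 1.6). It starts at 0.6 to 1.5. The hinge is stiff (8 N mm of friction): the lid stays at any angle where it is left and does not fall shut by itself.
- lid3 (a joint): Angle of the lid of box 3 counted from the hinge end (-y) of the row, rad: 0 = shut and level, 1.57 = standing upright (stop at 1.6). It starts at 0.6 to 1.5. The hinge is stiff (8 N mm of friction): the lid stays at any angle where it is left and does not fall shut by itself.
- lid4 (a joint): Angle of the lid of box 4 counted from the hinge end (-y) of the row, rad: 0 = shut and level, 1.57 = standing upright (stop at 1.6). It starts at 0.6 to 1.5. The hinge is stiff (8 N mm of friction): the lid stays at any angle where it is left and does not fall shut by itself.
- lid5 (a joint): Angle of the lid of box 5 counted from the hinge end (-y) of the row, rad: 0 = shut and level, 1.57 = standing upright (stop at 1.6). It starts at 0.6 to 1.5. The hinge is stiff (8 N mm of friction): the lid stays at any angle where it is left and does not fall shut by itself.
- bigbox: Single large black component box of the same make, standing on its own and loose (0.15 kg): 68 (x) x 58 (y) x 28 mm high; its open lid, hinged on the -y rim, reaches to 84 mm. To be left open and where it is. Origin: centre of its underside.
- biglid (a joint): Angle of the large box's lid, rad: 0 = shut, 1.57 = upright. Starts at 1.3 to 1.55; to be left open.
- spool: Spool of solder wire standing on its flange, 52 mm diameter, 42 mm high, loose. Leave alone. Origin: centre of its underside.
- budglass: Small glass of cotton buds, 46 mm diameter, 52 mm high, the buds reach 77 mm; loose. Leave alone. Origin: centre of its underside.
- fluxbottle: Small amber flux bottle, 32 mm diameter, 62 mm high, loose. Leave alone. Origin: centre of its underside.
Mind the look-alikes: they are no part of the job. There is more than one size of the boxrow; the job needs the larger. Leave any orange look-alike of the bigbox alone.

How it is judged (in metres and radians):
On the way, in this order (a step that is already met when the one before it is completed fails the run):
1. lid 1 of the row is folded over (below 0.3 rad) (value of joint lid1 below 0.3 rad), for 0.02 s.
2. lid 2 of the row is folded over (below 0.3 rad) (value of joint lid2 below 0.3 rad), for 0.02 s.
3. lid 3 of the row is folded over (below 0.3 rad) (value of joint lid3 below 0.3 rad), for 0.02 s.
4. lid 4 of the row is folded over (below 0.3 rad) (value of joint lid4 below 0.3 rad), for 0.02 s.
5. lid 5 of the row is folded over (below 0.3 rad) (value of joint lid5 below 0.3 rad), for 0.02 s.
At the end, for the whole second after the job is handed in: All five lids of the row are shut (each within 0.1 rad, about 4 mm at the free edge), the row is at rest within 25 mm of where it stood, the large box is still open (lid above 1.0 rad), and the large box, spool, glass and bottle are within 20 mm of where they stood (value of joint each of lid1, lid2, lid3, lid4, lid5 below 0.1 rad and value of joint biglid above 1 rad and distance of boxrow from where it was at the start of the episode below 0.025 m and linear speed of boxrow below 0.02 m/s and distance of each of bigbox, spool, budglass, fluxbottle from where it was at the start of the episode below 0.02 m); the robot touches nothing.
It fails at once if the row of boxes is shoved more than 25 mm or lifted off the bench (distance of boxrow from where it was at the start of the episode above 0.025 m or height (world z) of boxrow above 0.012 m).
It fails at once if the row is pressed harder than 30 N (contact force between the arm and boxrow above 30 N).
It fails at once if the stroke is broken off: the fingertips are lifted well clear above the row (TCP more than 90 mm above the bench) after lid1 has folded over and before lid5 has (value of joint lid1 below 0.3 rad and value of joint lid5 above 0.3 rad and z of the grasp point in the frame of boxrow above 0.09 m).
It fails at once if the large box's lid is closed (below 1.0 rad) (value of joint biglid below 1 rad).
It fails at once if the large box, the solder spool, the glass of cotton buds or the flux bottle is moved more than 20 mm (distance of any of bigbox, spool, budglass, fluxbottle from where it was at the start of the episode above 0.02 m).
It also fails if it takes over 48 s, if anything falls off the work surface, if the arm or the gripper's body presses on something with over 40 N, if the wrist force passes 120 N, or if a joint passes its speed limit or range.

## Robot

A 6-joint arm with a two-finger parallel gripper is mounted at the origin on the work surface. World frame = base frame: x ahead of the robot, y to its left, z up, the work surface at z = 0. Lengths are in mm, angles in rad, forces in N, time in s.
With the tool pointing down it reaches from about 300 to 775 mm from the base axis. Payload 14.6 kg.
Tool frame: the origin (TCP) lies between the finger pads, 19 mm behind the fingertips; this is the grasp point; z points along the fingers, y is the line along which they close (so a half turn about z gives the same grasp; the last joint's range is limited). The gripper opens to 94 mm and grips with 3 to 60 N. Pads are 16 mm wide; open, the fingers measure 119 mm over their backs; the gripper's body (75 mm by 177 mm) begins 78 mm behind the grasp point.
Start: joints at [-1.265, 0.3, 1.521, -0, 1.321, -0.067], TCP at [200.316, -512.214, 224.246] pointing down, gripper open.
Joint ranges: [-3.03, 3.03], [-0.79, 2.21], [0.23, 2.52], [-1.04, 4.18], [0, 3.07], [-2.55, 2.55]. Speed limits (rad/s): [2.22, 2.22, 2.57, 3.14, 3.14, 3.14].

## Interface

Orientations are given as [roll, pitch, yaw] about the fixed x, y, z axes, in that order (R = Rz(yaw) Ry(pitch) Rx(roll)).
In Python, from cell import manip, camera, get_calibration gives the robot as it stands.
- The arm moves only by the tool arm_command, never from a script. Its argument "targets" is a list of rows, each an object of numbers: "hand": the opening, from -1 (shut) to 1 (fully open), so that 0 is half open; "x", "y", "z": the shift along the tool's x, y, z in m; "yaw": the turn about the tool's z in rad. In form: [{"hand": .., "x": .., "y": .., "z": .., "yaw": ..}, ...]. A call has 1 to 10 rows; each row shifts and turns the commanded pose from where the row before left it, along the tool's axes as they then stand; what a row does not reach is not made up. A row lasts 1/10 s, in which the tool goes at most 50 mm and 8.59 degrees, less where a joint would pass 70% of its speed; a pose out of reach is approached as far as the arm can. A call is refused whole if a number of a shift passes 0.05 or a number of a turn 0.15, either way. A call with a gripper value outside its range is refused whole. The fingers move at their own pace and stop on an object; "newtons" is the grip in N (left out, the last holds). Time passes only in rows, so rows that do not move let the fingers close. It gives the time, the measured TCP pose, the force, the opening and the grip force at its end, in the units of the state.
- manip.read_state(): the state, without advancing time (a new reading comes with each control period).
- camera(name): name is "scene" or "top"; returns the picture (384x512x3 uint8, red, green, blue); there is no depth.
- get_calibration(name): a dict with "K" (3x3 intrinsics, pixels), "cam_to_world" (4x4, takes a point from camera to world coordinates). Camera axes: x right, y up, looking along -z (the intrinsics and any distortion apply to the point x, -y, -z); pixel columns grow to the right and rows downward; lengths in mm; the calibration is good to about 2 mm. A picture is of the moment at which its call begins. get_calibration takes no time and is no camera call.
- manip.sign_off(): hands the job in; it is judged then, once.
The state is a dict: "clock": time; "joints": joint angles; "qd": joint speeds; "effort": joint torques, N m; "eef_pos": TCP position; "eef_rot": TCP orientation; "wrist_force": force on the tool from outside, world axes, zero at the start; "moment": the same for the moment, N m; "finger_gap": finger opening in mm; "finger_force": force on a finger pad.
Only numpy, scipy, OpenCV 4.12 (cv2) and the standard library are available. Lean on these libraries where they do the work, as an engineer would, in place of code of your own. Each camera call takes 0.05 s, during which the arm holds its last target. There are 200 camera calls.

## Working session

There is one attempt and no reset: what is moved stays moved. The work goes in short steps, Python scripts to look and compute and a tool call to move; the robot and the scene stay as the last step left them, time stands still between calls to the robot, and variables do not carry over. Pictures are saved under pics/ and viewed, at most 10 in all, crops included, and the job is handed in when it is done.

Besides the shell and the picture viewer there is one more tool, called after "Emit:" as name(argument=value, ...), one argument or row to a line, values as JSON. arm_command: Moves the arm, as the interface text tells. Its arguments: {"type":"object","properties":{"targets":{"type":"array"},"newtons":{"type":"number"}},"required":["targets"]}

```bash
mkdir -p pics; python3 - <<'E'
from cell import manip,camera,get_calibration
import cv2
for n in("top","scene"):
    cv2.imwrite(f"pics/{n}0.png",cv2.resize(camera(n)[:,:,::-1],(800,600)))
    c=get_calibration(n);print(n,c)
print(manip.read_state())
E
```

```text
top {'K': array([[412.91206248,   0.        , 252.65584006],
       [  0.        , 412.91206248, 191.19227295],
       [  0.        ,   0.        ,   1.        ]]), 'cam_to_world': array([[-1.06211673e-02,  9.91124203e-01, -1.32514169e-01,
         4.89378574e+02],
       [-9.99551763e-01, -1.42329133e-02, -2.63381518e-02,
         1.16064157e+01],
       [-2.79904424e-02,  1.32175029e-01,  9.90831114e-01,
         8.20577371e+02],
       [ 0.00000000e+00,  0.00000000e+00,  0.00000000e+00,
         1.00000000e+00]])}
scene {'K': array([[370.87571732,   0.        , 254.08391745],
       [  0.        , 370.87571732, 189.48924699],
       [  0.        ,   0.        ,   1.        ]]), 'cam_to_world': array([[-8.92595805e-01, -3.38261893e-01,  2.98079890e-01,
         8.37278955e+02],
       [ 4.50597282e-01, -6.46823821e-01,  6.15289391e-01,
         4.96085801e+02],
       [-1.53237804e-02,  6.83518717e-01,  7.29772118e-01,
         6.05258990e+02],
       [ 0.00000000e+00,  0.00000000e+00,  0.00000000e+00,
         1.00000000e+00]])}
{'clock': 0.1, 'joints': array([-1.26460564e+00,  3.00403446e-01,  1.52150577e+00, -2.50150121e-05,
        1.32073466e+00, -6.66106601e-02]), 'qd': array([ 2.75892468e-05,  2.90661891e-04, -3.06849741e-04, -5.91309493e-04,
       -1.33245274e-07,  1.09700317e-03]), 'effort': array([ 2.84008805e-03, -5.32633531e+01, -3.53282726e+01,  7.10156746e-02,
        2.34677747e-02, -6.76896866e-05]), 'eef_pos': array([ 200.24369337, -512.01564207,  223.75529672]), 'eef_rot': array([-3.14054215e+00, -4.57942062e-05,  3.72807526e-01]), 'wrist_force': array([ 0.23804895, -0.00918817,  0.34311621]), 'moment': array([-0.02565877, -0.03306016,  0.04125175]), 'finger_force': 0.0, 'finger_gap': 93.99061637793736}
```

View pics/top0.png

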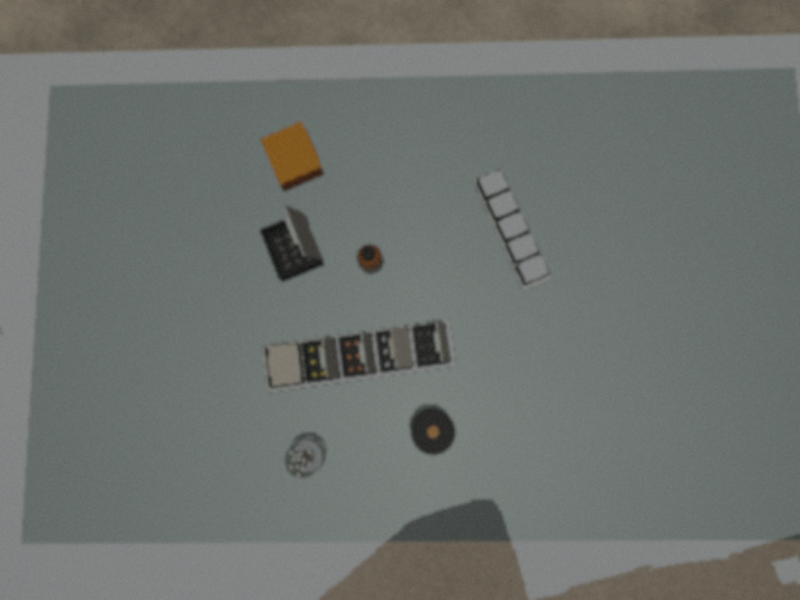

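View pics/scene0.png

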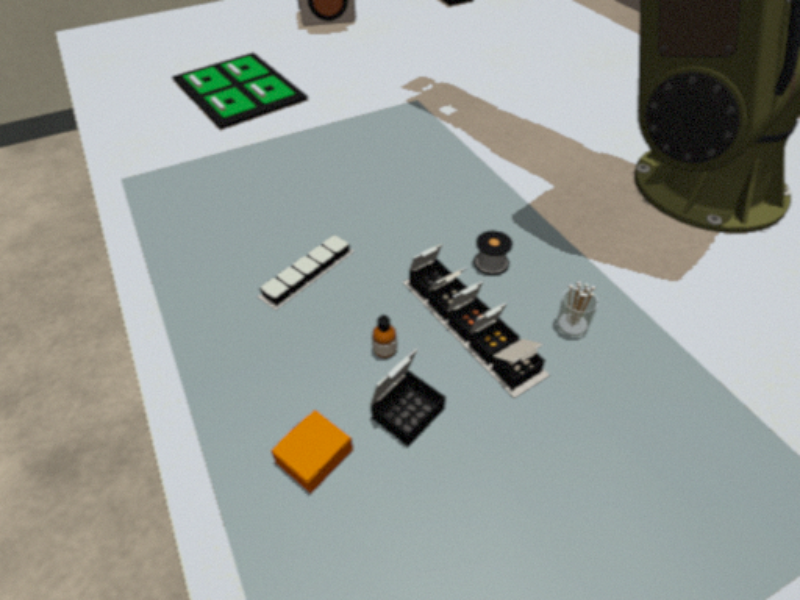

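The top view (800x600 scale) shows the large row from about (265,365) to (450,342). Its lid hinges face image right, which is world −y. The closed look-alike row is at (513,228), the spool at (432,430), the glass at (305,455) and the bottle at (370,257). Next I take a closer crop to locate the strip.

```bash
python3 - <<'E'
from cell import camera
import cv2,numpy as np
im=np.mean([camera("top").astype(float) for _ in range(6)],0).astype(np.uint8)
cv2.imwrite("pics/raw.png",im[:,:,::-1])
cr=im[195:265,160:300,::-1]
cv2.imwrite("pics/crop1.png",cv2.resize(cv2.convertScaleAbs(cr,alpha=1.5),(784,392),interpolation=cv2.INTER_CUBIC))
E
```

```text
(no output)
```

View pics/crop1.png

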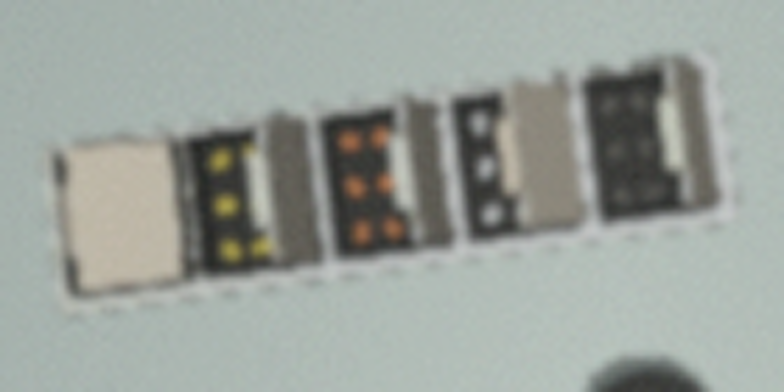

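The crop shows the strip corners at about (50,148), (68,308), (738,216) and (712,57). The lids lean away from the hinges on the right. I'll cast these corners onto z=3 and check the dimensions.

```bash
python3 - <<'E'
from cell import get_calibration
import numpy as np
c=get_calibration("top");K=c["K"];T=c["cam_to_world"]
def ray(u,v,z):
    d=np.linalg.inv(K)@[u,v,1];d=T[:3,:3]@[d[0],-d[1],-d[2]];o=T[:3,3];return (o+d*(z-o[2])/d[2])[:2]
px=[(50,148),(68,308),(738,216),(712,57)]
P=[ray(160+(u+.5)/5.6-.5,195+(v+.5)/5.6-.5,3) for u,v in px]
P=np.array(P);print(P.round(1))
print([np.linalg.norm(P[i]-P[i-1]).round(1) for i in range(4)])
s=(P[2]+P[3])/2;e=(P[0]+P[1])/2;d=(e-s)/np.linalg.norm(e-s);ctr=P.mean(0)
print("ctr",ctr,"dir",d,"ang",np.arctan2(d[1],d[0]))
print("start",ctr-d*111.5,"end",ctr+d*110.5)
y=ctr-d*165
q=.3728;t=np.arctan2(-d[1],-d[0])  # tool y along -d
ytool=np.arctan2(-np.cos(q),np.sin(q)) # yaw q, roll pi
print("tool y ang",ytool,"want",t,"turn world",t-ytool)
p=np.array([200.2,-512.]);tx=np.array([-t,0]); 
R=np.array([[np.cos(t+np.pi/2),np.sin(t+np.pi/2)],[np.cos(t),np.sin(t)]])
print("approach pt",y,"shift in aligned tool x,y",R@(y-p),"R",R)
E
```

```text
[[541.2 201.5]
 [484.8 194.2]
 [514.4 -41.9]
 [570.6 -34. ]]
[np.float64(237.4), np.float64(56.9), np.float64(238.0), np.float64(56.7)]
ctr [527.75200555  79.93674242] dir [-0.1238353   0.99230279] ang 1.694950333583022
start [541.55964109 -30.70501823] end [514.0682053  189.58620029]
tool y ang -1.1979963267948965 want -1.4466423200067713 turn world -0.24864599321187475
approach pt [548.18482945 -83.79321729] shift in aligned tool x,y [ 398.33342964 -381.81797904] R [[ 0.99230279  0.1238353 ]
 [ 0.1238353  -0.99230279]]
```

Emit:
arm_command(
  targets=[
    {"hand":-1,"yaw":0.125},
    {"hand":-1,"yaw":0.124},
    {"hand":-1,"x":0.03,"y":-0.03},
    {"hand":-1,"x":0.03,"y":-0.03},
    {"hand":-1,"x":0.03,"y":-0.03},
    {"hand":-1,"x":0.03,"y":-0.03},
    {"hand":-1,"x":0.03,"y":-0.03},
    {"hand":-1,"x":0.03,"y":-0.03},
    {"hand":-1,"x":0.03,"y":-0.03},
    {"hand":-1,"x":0.03,"y":-0.03},
  ],
)

```text
schema error: expected keys hand, x, y, z, yaw
```

Emit:
arm_command(
  targets=[
    {"hand":-1,"x":0.03,"y":-0.03},
    {"hand":-1,"x":0.03,"y":-0.03},
    {"hand":-1,"x":0.03,"y":-0.03},
    {"hand":-1,"x":0.03,"y":-0.03},
    {"hand":-1,"x":0.03,"y":-0.02},
    {"hand":-1},
    {"hand":-1},
  ],
)

```text
schema error: expected keys hand, x, y, z, yaw
```

Emit:
arm_command(
  targets=[
    {"hand":-1,"x":0,"y":0,"z":0,"yaw":0.125},
    {"hand":-1,"x":0,"y":0,"z":0,"yaw":0.124},
    {"hand":-1,"x":0.03,"y":-0.03,"z":0,"yaw":0},
    {"hand":-1,"x":0.03,"y":-0.03,"z":0,"yaw":0},
    {"hand":-1,"x":0.03,"y":-0.03,"z":0,"yaw":0},
    {"hand":-1,"x":0.03,"y":-0.03,"z":0,"yaw":0},
    {"hand":-1,"x":0.03,"y":-0.03,"z":0,"yaw":0},
    {"hand":-1,"x":0.03,"y":-0.03,"z":0,"yaw":0},
    {"hand":-1,"x":0.03,"y":-0.03,"z":0,"yaw":0},
    {"hand":-1,"x":0.03,"y":-0.03,"z":0,"yaw":0},
  ],
)

```text
clock: 1.4
eef_pos: [409.7, -242.9, 224.5]
eef_rot: [3.141, -0.0, 0.124]
wrist_force: [-0.3, -0.3, -0.4]
finger_gap: 17.0
finger_force: 0.0
```

Emit:
arm_command(
  targets=[
    {"hand":-1,"x":0.03,"y":-0.03,"z":0,"yaw":0},
    {"hand":-1,"x":0.03,"y":-0.03,"z":0,"yaw":0},
    {"hand":-1,"x":0.03,"y":-0.03,"z":0,"yaw":0},
    {"hand":-1,"x":0.03,"y":-0.03,"z":0,"yaw":0},
    {"hand":-1,"x":0.03,"y":-0.02,"z":0,"yaw":0},
    {"hand":-1,"x":0,"y":0,"z":0,"yaw":0},
    {"hand":-1,"x":0,"y":0,"z":0,"yaw":0},
  ],
)

```text
clock: 2.1
eef_pos: [540.4, -86.6, 223.9]
eef_rot: [-3.141, 0.001, 0.125]
wrist_force: [-0.5, -0.4, 0.7]
finger_gap: 0.0
finger_force: 0.0
```

Emit:
arm_command(
  targets=[
    {"hand":-1,"x":0.008,"y":-0.002,"z":0.03,"yaw":0},
    {"hand":-1,"x":0,"y":0,"z":0.035,"yaw":0},
    {"hand":-1,"x":0,"y":0,"z":0.035,"yaw":0},
    {"hand":-1,"x":0,"y":0,"z":0.035,"yaw":0},
    {"hand":-1,"x":0,"y":0,"z":0.028,"yaw":0},
    {"hand":-1,"x":0,"y":0,"z":0,"yaw":0},
    {"hand":-1,"x":0,"y":0,"z":0,"yaw":0},
    {"hand":-1,"x":0,"y":0,"z":0,"yaw":0},
  ],
)

```text
clock: 2.9
eef_pos: [548.8, -84.6, 63.2]
eef_rot: [3.141, -0.003, 0.123]
wrist_force: [0.3, -0.4, 0.2]
finger_gap: 0.7
finger_force: 0.0
```

```bash
python3 - <<'E'
from cell import manip,camera
import cv2
s=manip.read_state();print(s["eef_pos"],s["wrist_force"],s["clock"])
cv2.imwrite("pics/s1.png",cv2.resize(camera("scene")[100:260,200:400,::-1],(800,600)))
E
```

```text
[548.82711537 -84.56542835  63.22349879] [ 0.27867516 -0.41213808  0.16491551] 2.9
```

View pics/s1.png

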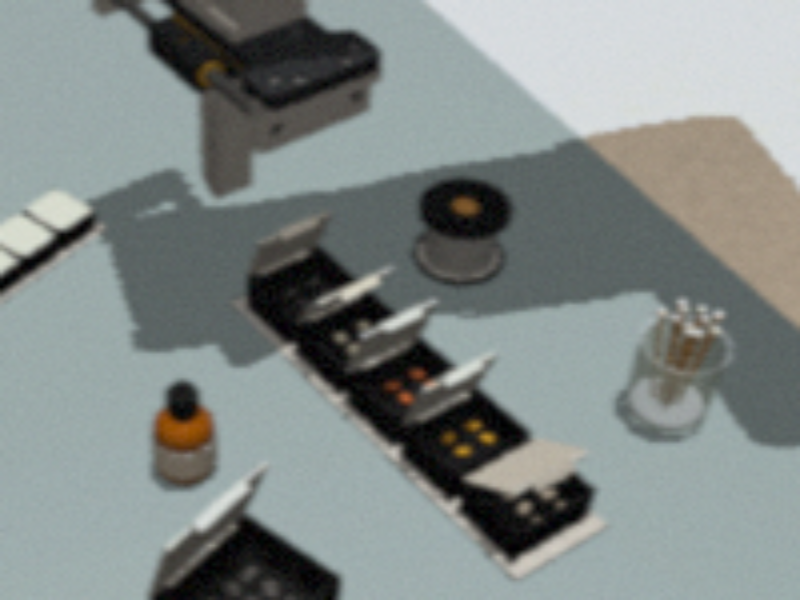

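The finger is lined up with the row, clear of everything, and just outside the first lid's hinge. Now I start the stroke on lid 1.

Emit:
arm_command(
  targets=[
    {"hand":-1,"x":0,"y":-0.014,"z":0,"yaw":0},
    {"hand":-1,"x":0,"y":-0.014,"z":0,"yaw":0},
    {"hand":-1,"x":0,"y":-0.012,"z":0,"yaw":0},
    {"hand":-1,"x":0,"y":-0.01,"z":0,"yaw":0},
    {"hand":-1,"x":0,"y":-0.006,"z":0.002,"yaw":0},
    {"hand":-1,"x":0,"y":-0.006,"z":0.003,"yaw":0},
    {"hand":-1,"x":0,"y":-0.006,"z":0.003,"yaw":0},
    {"hand":-1,"x":0,"y":0,"z":0,"yaw":0},
  ],
)

```text
clock: 3.75
eef_pos: [539.4, -16.0, 52.6]
eef_rot: [-3.141, 0.001, 0.124]
wrist_force: [-0.5, 0.4, -0.3]
finger_gap: 0.4
finger_force: 0.0
```

Emit:
arm_command(
  targets=[
    {"hand":-1,"x":0,"y":-0.006,"z":0.002,"yaw":0},
    {"hand":-1,"x":0,"y":-0.005,"z":0.001,"yaw":0},
    {"hand":-1,"x":0,"y":0,"z":0,"yaw":0},
    {"hand":-1,"x":0,"y":0,"z":0,"yaw":0},
  ],
)

```text
clock: 4.15
eef_pos: [538.4, -5.6, 50.3]
eef_rot: [3.142, 0.0, 0.124]
wrist_force: [0.6, 0.6, -0.1]
finger_gap: 0.4
finger_force: 0.0
```

Emit:
arm_command(
  targets=[
    {"hand":-1,"x":0,"y":-0.004,"z":-0.004,"yaw":0},
    {"hand":-1,"x":0,"y":-0.004,"z":-0.004,"yaw":0},
    {"hand":-1,"x":0,"y":-0.008,"z":0,"yaw":0},
    {"hand":-1,"x":0,"y":-0.008,"z":0.002,"yaw":0},
    {"hand":-1,"x":0,"y":-0.008,"z":0.003,"yaw":0},
    {"hand":-1,"x":0,"y":-0.008,"z":0.003,"yaw":0},
    {"hand":-1,"x":0,"y":-0.006,"z":0,"yaw":0},
    {"hand":-1,"x":0,"y":0,"z":0,"yaw":0},
    {"hand":-1,"x":0,"y":0,"z":0,"yaw":0},
  ],
)

```text
clock: 5.05
eef_pos: [532.7, 40.1, 50.2]
eef_rot: [3.142, 0.0, 0.124]
wrist_force: [0.7, 1.0, 0.2]
finger_gap: 0.4
finger_force: 0.0
```

```bash
python3 - <<'E'
from cell import manip,camera
import cv2
s=manip.read_state();print(s["eef_pos"],s["wrist_force"],s["clock"])
cv2.imwrite("pics/s2.png",cv2.resize(camera("scene")[100:260,200:400,::-1],(800,600)))
E
```

```text
[532.68631704  40.14812139  50.24353221] [0.72710663 0.98115887 0.23399126] 5.05
```

View pics/s2.png

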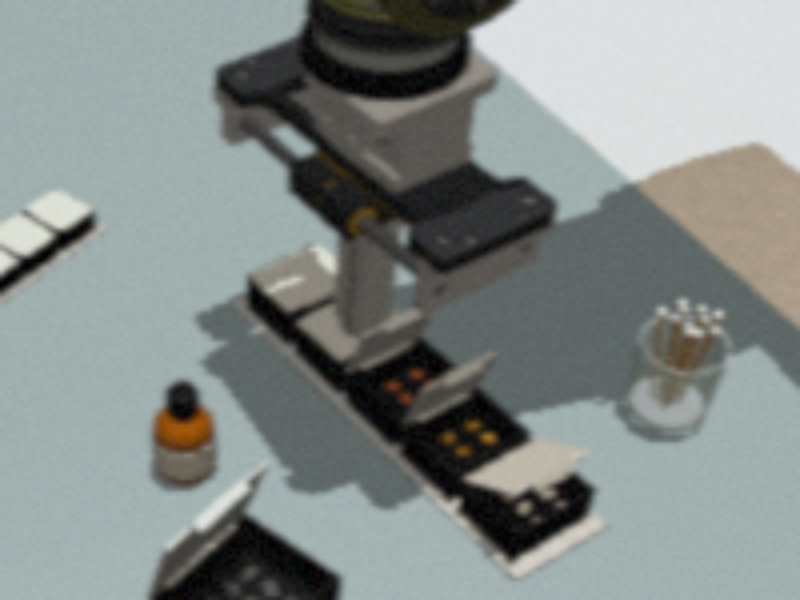

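Lids 1 and 2 are shut, and the row (left end near pixel (245,300), right end near (515,575)) hasn't moved. I'll keep going.

Emit:
arm_command(
  targets=[
    {"hand":-1,"x":0,"y":-0.004,"z":-0.004,"yaw":0},
    {"hand":-1,"x":0,"y":-0.004,"z":-0.004,"yaw":0},
    {"hand":-1,"x":0,"y":-0.008,"z":0,"yaw":0},
    {"hand":-1,"x":0,"y":-0.008,"z":0.002,"yaw":0},
    {"hand":-1,"x":0,"y":-0.008,"z":0.003,"yaw":0},
    {"hand":-1,"x":0,"y":-0.008,"z":0.003,"yaw":0},
    {"hand":-1,"x":0,"y":-0.006,"z":0,"yaw":0},
    {"hand":-1,"x":0,"y":0,"z":0,"yaw":0},
    {"hand":-1,"x":0,"y":0,"z":0,"yaw":0},
  ],
)

```text
clock: 6.0
eef_pos: [527.0, 85.8, 50.2]
eef_rot: [3.142, 0.0, 0.124]
wrist_force: [0.2, 0.0, 0.9]
finger_gap: 0.5
finger_force: 0.0
```

Emit:
arm_command(
  targets=[
    {"hand":-1,"x":0,"y":-0.004,"z":-0.004,"yaw":0},
    {"hand":-1,"x":0,"y":-0.004,"z":-0.004,"yaw":0},
    {"hand":-1,"x":0,"y":-0.008,"z":0,"yaw":0},
    {"hand":-1,"x":0,"y":-0.008,"z":0.002,"yaw":0},
    {"hand":-1,"x":0,"y":-0.008,"z":0.003,"yaw":0},
    {"hand":-1,"x":0,"y":-0.008,"z":0.003,"yaw":0},
    {"hand":-1,"x":0,"y":-0.006,"z":0,"yaw":0},
    {"hand":-1,"x":0,"y":0,"z":0,"yaw":0},
    {"hand":-1,"x":0,"y":0,"z":0,"yaw":0},
  ],
)

```text
clock: 6.9
eef_pos: [521.3, 131.5, 50.2]
eef_rot: [3.142, 0.0, 0.124]
wrist_force: [-0.1, -0.8, 0.2]
finger_gap: 0.7
finger_force: 0.0
```

Emit:
arm_command(
  targets=[
    {"hand":-1,"x":0,"y":-0.004,"z":-0.004,"yaw":0},
    {"hand":-1,"x":0,"y":-0.004,"z":-0.004,"yaw":0},
    {"hand":-1,"x":0,"y":-0.008,"z":0,"yaw":0},
    {"hand":-1,"x":0,"y":-0.008,"z":0.002,"yaw":0},
    {"hand":-1,"x":0,"y":-0.008,"z":0.003,"yaw":0},
    {"hand":-1,"x":0,"y":-0.008,"z":0.003,"yaw":0},
    {"hand":-1,"x":0,"y":-0.006,"z":0,"yaw":0},
    {"hand":-1,"x":0,"y":0,"z":0,"yaw":0},
    {"hand":-1,"x":0,"y":0,"z":0,"yaw":0},
  ],
)

```text
clock: 7.8
eef_pos: [515.6, 177.1, 50.2]
eef_rot: [-3.142, 0.0, 0.124]
wrist_force: [0.3, 0.3, -0.4]
finger_gap: 0.5
finger_force: 0.0
```

Emit:
arm_command(
  targets=[
    {"hand":-1,"x":0,"y":-0.012,"z":0,"yaw":0},
    {"hand":-1,"x":0,"y":-0.012,"z":0,"yaw":0},
    {"hand":-1,"x":0,"y":-0.012,"z":0,"yaw":0},
    {"hand":-1,"x":0,"y":0,"z":0,"yaw":0},
  ],
)

```text
clock: 8.2
eef_pos: [510.9, 214.4, 50.3]
eef_rot: [-3.141, -0.0, 0.125]
wrist_force: [0.3, 0.2, 1.1]
finger_gap: 0.4
finger_force: 0.0
```

Emit:
arm_command(
  targets=[
    {"hand":-1,"x":0,"y":0,"z":-0.03,"yaw":0},
    {"hand":-1,"x":0,"y":0,"z":-0.03,"yaw":0},
    {"hand":-1,"x":0,"y":0,"z":-0.03,"yaw":0},
    {"hand":-1,"x":0,"y":-0.03,"z":-0.03,"yaw":0},
    {"hand":-1,"x":0,"y":-0.04,"z":0,"yaw":0},
    {"hand":-1,"x":0,"y":-0.04,"z":0,"yaw":0},
    {"hand":-1,"x":0,"y":-0.03,"z":0,"yaw":0},
    {"hand":-1,"x":0,"y":0,"z":0,"yaw":0},
  ],
)

```text
clock: 9.0
eef_pos: [492.8, 354.6, 169.9]
eef_rot: [-3.141, 0.0, 0.127]
wrist_force: [0.3, -1.0, 0.4]
finger_gap: 0.1
finger_force: 0.0
```

```bash
python3 - <<'E'
from cell import manip,camera
import cv2
s=manip.read_state();print(s["eef_pos"],s["wrist_force"],s["clock"])
a=cv2.resize(camera("scene")[120:260,200:400,::-1],(600,420));b=cv2.resize(camera("top")[195:265,160:300,::-1],(360,180))
b=cv2.copyMakeBorder(b,0,0,0,240,0);cv2.imwrite("pics/s3.png",cv2.vconcat([a,b]))
E
```

```text
[492.81481528 354.60548505 169.90067321] [ 0.25767121 -0.95245138  0.35564693] 9.0
```

View pics/s3.png

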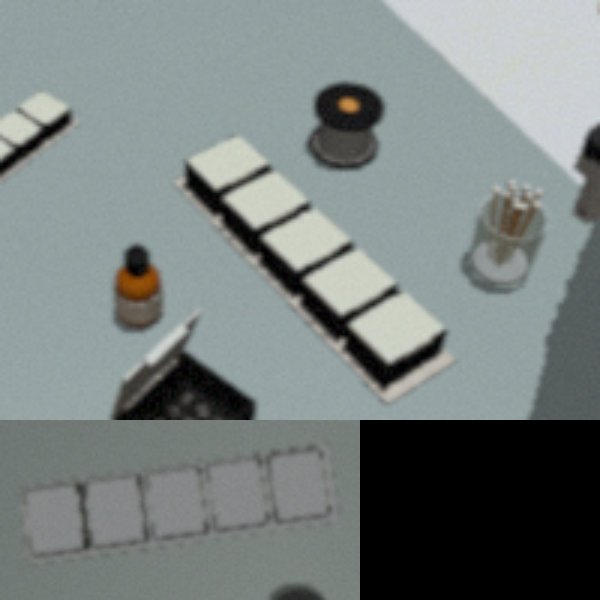

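All five lids (215,160 to 395,330) lie flat, the row is in place, the big box is still open, and the arm is clear.

```bash
python3 -c "
from cell import manip
print(manip.sign_off())"
```

```text
the job is handed in; nothing more can be done
None
```

All five lids of the row were shut one after another in a single stroke that stayed down on the row; in the last pictures the row had not visibly moved, the large box was still open and nothing else was disturbed, and the job was handed in at about 9 s with no verdict returned.

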